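# Tuck the cover flap of a parts case under its lip

### The arm

A 6-joint arm with a two-finger parallel gripper is mounted at the origin on the work surface. World frame = base frame: x ahead of the robot, y to its left, z up, the work surface at z = 0. Lengths are in m, angles in degrees, forces in N, time in s.
With the tool pointing down it reaches from about 0.3 to 0.75 m from the base axis. Payload 8.5 kg.
Tool frame: the origin (TCP) lies at the very end of the fingers, on their centre line; the grasp point (between the pads) lies 19 mm behind it (env.tcp_to_grasp is the distance from the TCP to the grasp point, in m); z points along the fingers, y is the line along which they close (so a half turn about z gives the same grasp; the last joint's range is limited). The gripper opens to 85 mm and grips with 20 to 120 N. Pads are 22 mm wide; open, the fingers measure 114 mm over their backs; the gripper's body (76 mm by 85 mm) begins 54 mm behind the grasp point. The pads swing forward as they close: fully open they stand 13 mm farther back than shut.
Start: joints at [-75.476, 21.807, 74.336, -0, 83.858, -12.336], TCP at [0.248, -0.491, 0.231] pointing down, gripper open.
Joint ranges: [-178.18, 178.18], [-50.72, 133.34], [12.68, 142.11], [-81.47, 261.47], [9.98, 163.14], [-165.26, 165.26]. Speed limits (degrees/s): [136.94, 136.94, 180, 180, 180, 180].

### API

Orientations are given as a 3x3 rotation matrix whose columns are the frame's x, y, z axes.
In Python, from rig import status, get_image, env gives the robot as it stands.
- The arm moves only by the shell command python3 -m handwheel 'ROWS' [FORCE]. ROWS is text: rows parted by semicolons, each of 7 numbers parted by spaces: the shift along the world's x, y, z in cm, then the turn, a rotation vector about the world's x, y, z in degrees, then the opening, from 0 (shut) to 1 (fully open). In form: dx dy dz wx wy wz gripper; .... A call has 1 to 8 rows; each row is the pose to reach, as a shift and turn from the pose commanded when the call began; what a row does not reach only later rows make up. A row lasts 1/12 s, in which the tool goes at most 41.7 mm and 7.16 degrees, less where a joint would pass 70% of its speed; a pose out of reach is approached as far as the arm can. A call with a gripper value outside its range is refused whole. The fingers move at their own pace and stop on an object; FORCE is the grip in N (left out, the last holds). Time passes only in rows, so rows that repeat a pose let the fingers close. It gives the time, the measured TCP pose, the force, the opening and the grip force at its end, in the units of the state.
- status.observe(): the state, without advancing time (a new reading comes with each control period).
- get_image(name): name is "scene" or "top" or "wrist"; returns a dict with "color" (480x640x3 uint8, red, green, blue), "vertical_fov" (degrees; the focal length in pixels is half the picture's height over the tangent of half this angle, whatever the lens; pixels are square), "cx", "cy" (the principal point, pixels), "k1" (the pictures are not rectified: a ray, as slopes to the right and down, at radius r is drawn at 1 + k1 r^2 times it, then the intrinsics apply), "xyz" and "orientation" of the camera in the world. Camera axes: x right, y down, z forward; pixel columns grow to the right and rows downward; lengths in m; the calibration is good to about 2 mm. A picture is of the moment at which its call begins. There is no depth.
- env.close_job(): hands the job in; it is judged then, once.
The state is a dict: "time_s": time; "q": joint angles; "qvel": joint speeds; "joint_efforts": joint torques, N m; "position": TCP position; "tool_rot": TCP orientation; "ft_force": force on the tool from outside, world axes, zero at the start; "wrist_torque": the same for the moment, N m; "grip_width": finger opening in m; "gripper_force": force on a finger pad.
Only numpy, scipy, OpenCV 4.12 (cv2) and the standard library are available. Lean on these libraries where they do the work, as an engineer would, in place of code of your own. Each camera call takes 0.05 s, during which the arm holds its last target. There are 200 camera calls.

### The job

Close the small parts case on the stall counter: fold its sprung metal cover flap down over the case, then, keeping it pressed down, push it along by its raised catch until the flap's free edge is well tucked beneath the lip, so that it stays shut when you let go. Only push on the outside of the flap with the fingertips, without taking it between the fingers, and leave the knob, the jar and the pilot lamp standing where they are.

Things in the scene. Friction and masses are not known exactly. Their poses are not given: they have to be found in the camera images.
- case: Grey plastic parts case fixed to the counter, 132 (x) by 150 (y) mm, walls 60 mm high, knobs in its compartments. Origin: centre of its underside, z up. Front (-x): retaining lip along the top. Back (+x): hinge between two ears (75 mm high, y = +-77.5, x = 28 to 72 mm). The flap's hinge axis runs along the case's y at x = 58 mm minus the value of joint hinge_bar, z = 62 mm.
- lip_edge (a point): Middle of the lower inner edge of the retaining lip, at (-45, 0, 70) mm in the case's frame, same axes. The lip is 130 mm wide (y), 6 mm thick (z 70 to 76 mm), and overhangs from the front wall to this edge; the slot below it is 10 mm high. It stops the flap: only when pressed flat can the flap slide beneath it.
- flap (a joint): Fold angle of the cover flap, rad: 0 = flat on the case; 1.1 to 1.5 at the start, nearly upright, leaning towards the lip. Aluminium plate 100 mm long (from hinge), 140 wide, 4 thick, hinge in mid-thickness. A weak spring stands it up again if released untucked; 1 to 2 N at 50 mm from the hinge holds it down. Released when tucked, it rises to bear on the lip's underside (about 0.07).
- hinge_bar (a joint): How far the hinge pin has moved along its slots towards the lip, m: 0 (back) to 0.018 (fully home); starts at 0 to 0.003. About 2 N of friction keeps it where it is left. The flap moves with it. At 0, with the flap flat, the free edge is 3 mm short of the lip's inner edge; at 0.018 it is tucked 15 mm under it.
- catch (a point): Foot of the steep back face of the flap's black finger catch: a wedge 70 mm wide (y), 8 mm proud of the outer face, sloping down to the free edge. Point: mid-width on the outer face, 62 mm from the hinge; x towards the hinge, z outward normal (up when flat). A fingertip on the plate between hinge and catch presses it down; moved towards the lip it bears on the catch and pushes the flap along.
- flap_edge (a point): Middle of the flap's free edge, mid-thickness, 100 mm from the hinge; axes as point catch.
- big_knob: Loose aluminium control knob, 44 mm across, 26 mm high, standing on the counter; origin at the centre of its underside. Leave alone.
- jar: Loose small clear jar with black cap, 44 mm across, 65 mm high; origin at the centre of its underside. Leave alone.
- pilot_lamp: Loose pilot lamp standing on its steel flange, 34 mm across, 44 mm high, amber lens on top; origin at the centre of its underside. Leave alone.
Things that resemble listed ones, but are neither listed nor needed, are in the scene too. Of the things that look like the case, the middle-sized one is meant.

How it is judged:
By the outcome, as a careful person would: the job done as asked, in the order asked, and still so for the second after the job is handed in, with the robot touching nothing.
It also fails if it takes over 35 s, if anything falls off the work surface, if the arm or the gripper's body presses on something with over 40 N, if the wrist force passes 120 N, or if a joint passes its speed limit or range.

## Working session

There is one attempt and no reset: what is moved stays moved. The work goes in short steps, Python scripts to look and compute and a shell command to move; the robot and the scene stay as the last step left them, time stands still between calls to the robot, and variables do not carry over. Pictures are saved under pics/ and viewed, at most 10 in all, crops included, and the job is handed in when it is done.

```bash
mkdir -p pics
cat > h.py <<'E'
import numpy as np, cv2
from rig import status, get_image, env
def K(im):
    f=240/np.tan(np.radians(im["vertical_fov"])/2)
    return f
def ray(im,u,v):
    f=K(im); d=np.array([(u-im["cx"])/f,(v-im["cy"])/f]); s=d.copy()
    for _ in range(30): s=d/(1+im["k1"]*(s@s))
    return np.array(im["xyz"]),np.array(im["orientation"])@np.array([s[0],s[1],1.])
def onz(im,u,v,z):
    o,d=ray(im,u,v); return o+d*(z-o[2])/d[2]
def proj(im,p):
    c=np.array(im["orientation"]).T@(np.array(p)-np.array(im["xyz"])); s=c[:2]/c[2]; s=s*(1+im["k1"]*(s@s))
    return s*K(im)+[im["cx"],im["cy"]]
def tri(a,b):
    (o1,d1),(o2,d2)=a,b; t=np.linalg.lstsq(np.c_[d1,-d2],o2-o1,rcond=None)[0]
    p,q=o1+t[0]*d1,o2+t[1]*d2; return (p+q)/2,np.linalg.norm(p-q)
def save(im,n): cv2.imwrite("pics/"+n,cv2.cvtColor(im["color"],cv2.COLOR_RGB2BGR))
E
python3 - <<'E'
from h import *
import pickle
np.set_printoptions(precision=3,suppress=True)
for n in("scene","top"):
    im=get_image(n); save(im,n+"0.png"); pickle.dump(im,open(n+"0.pkl","wb"))
    print(n,im["xyz"],np.array(im["orientation"]).tolist(),K(im),im["k1"])
E
```

```text
scene [ 1.02  -0.181  0.635] [[0.351011981895345, 0.6337613906464848, -0.6893018847295685], [0.9361460819827916, -0.22138471629906578, 0.27316537221516646], [0.020520763976281737, -0.7411715773793647, -0.6710019307951461]] 527.8490440687784 0.027596211979279823
top [0.36  0.055 0.725] [[0.01981803812935004, -0.9909423831723783, 0.13281731286752807], [-0.9994389395216403, -0.023222830596454736, -0.024135167431519895], [0.02700095428985363, -0.13226448265402005, -0.9908466355070806]] 442.05168770617513 -0.027691146307246978
```

View pics/scene0.png

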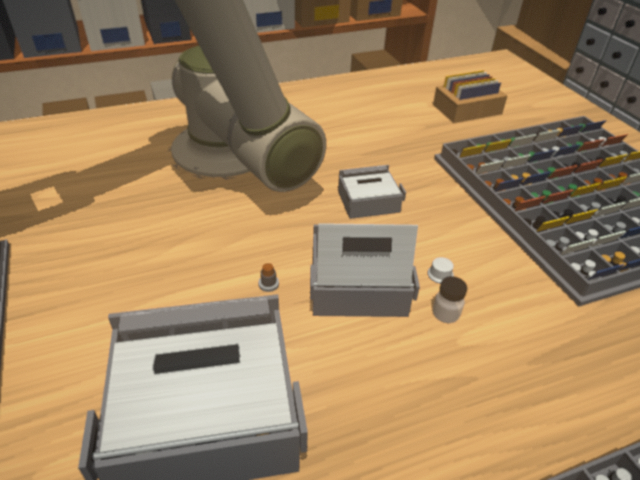

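View pics/top0.png

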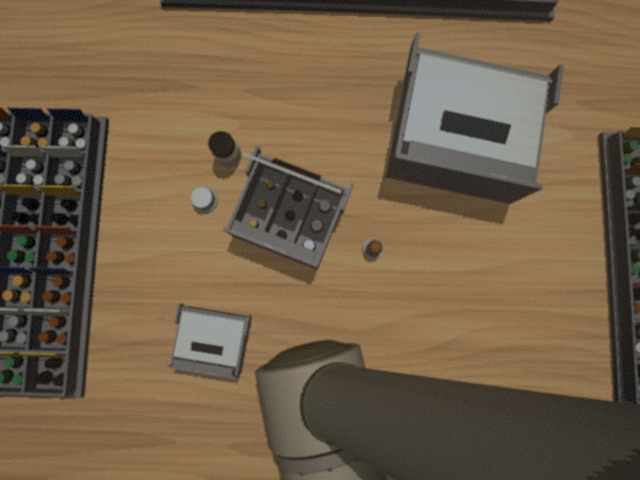

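The scene view shows three cases: a large one at (200,385), a middle one at (363,270) and a small one at (370,190). In the top view they are at (470,125), (290,210) and (210,342). The middle-sized one, with its flap standing up, fits the description. The lamp is at top (373,248), the knob at (203,200) and the jar at (222,147). I'll confirm with an enlarged crop.

Run:
```python
from h import *
a=cv2.imread("pics/top0.png")[130:280,210:370]; b=cv2.imread("pics/scene0.png")[215:325,300:430]
a=cv2.resize(a,None,fx=2.5*2*.5*1.0,fy=2.5,interpolation=cv2.INTER_CUBIC) 
b=cv2.resize(b,(390,330),interpolation=cv2.INTER_CUBIC)
o=np.zeros((375,795,3),np.uint8); o[:375,:400]=a; o[:330,402:792]=b
cv2.imwrite("pics/crop0.png",o)
```

```text
(no output)
```

View pics/crop0.png

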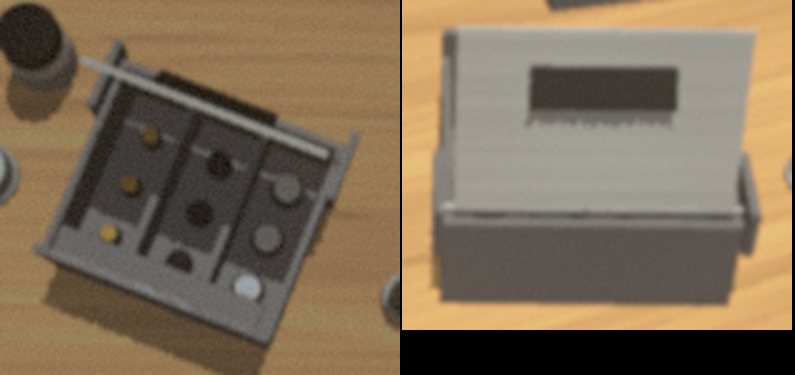

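The crop confirms the case: in the top view the lip's outer corners are at (226,230) and (317,267), and the ears' back corners at (257,147) and (352,185). The flap's edge runs from (243,154) to (341,191), with the black catch on its outer side.

Run:
```python
from h import *
import pickle
np.set_printoptions(precision=4,suppress=True)
T=pickle.load(open("top0.pkl","rb"));S=pickle.load(open("scene0.pkl","rb"))
L=onz(T,226,230,.076);R=onz(T,317.2,266.8,.076);print("lip",L,R,np.linalg.norm(L-R))
a=onz(T,257.2,147.4,.075);b=onz(T,352,184.8,.075);print("ears",a,b,np.linalg.norm(a-b))
m=onz(S,313.3,315,0);p=onz(S,409,315,0);print("back base",m,p,np.linalg.norm(m-p))
e1=tri(ray(T,242.8,154),ray(S,417.7,226));e2=tri(ray(T,341.2,191.2),ray(S,316.7,224.3))
print("flap",e1,e2,np.linalg.norm(e1[0]-e2[0]))
def yaw(l,r): d=(l-r)[:2]; return np.degrees(np.arctan2(-d[0],d[1]))
for n,(l,r,x) in dict(lip=(L,R,-66),ear=(a,b,72),base=(p,m,66),flap=(e1[0],e2[0],0)).items():
    w=yaw(l,r);c=np.cos(np.radians(w));s=np.sin(np.radians(w));M=(l+r)/2
    print(n,"yaw",w,"origin",M[:2]-x/1000*np.array([c,s]),M)
# loose things
for n,u,v,z in(("lamp",373,245,.03),("knob",203,199,.02),("jar",222,144,.065)):print(n,onz(T,u,v,z))
w=np.array(get_image("wrist")["xyz"]);print("wrist cam",w,status.observe()["position"])
```

```text
lip [0.4508 0.1974 0.076 ] [0.3995 0.0614 0.076 ] 0.14534654304681502
ears [0.5789 0.157  0.075 ] [0.5243 0.0119 0.075 ] 0.15502109379696763
back base [0.5217 0.0198 0.    ] [0.5718 0.1612 0.    ] 0.15003740805236043
flap (array([0.5421, 0.1641, 0.1576]), np.float64(0.0028733377859685425)) (array([0.494 , 0.0317, 0.1595]), np.float64(0.0001028171709035635)) 0.14088960274325896
lip yaw -20.68752169563742 origin [0.4869 0.1061] [0.4251 0.1294 0.076 ]
ear yaw -20.596626624167367 origin [0.4842 0.1098] [0.5516 0.0845 0.075 ]
base yaw -19.509101199116706 origin [0.4845 0.1125] [0.5467 0.0905 0.    ]
flap yaw -19.962736547830016 origin [0.5181 0.0979] [0.5181 0.0979 0.1585]
lamp [ 0.4387 -0.0258  0.03  ]
knob [0.5084 0.2494 0.02  ]
jar [0.5862 0.213  0.065 ]
wrist cam [ 0.3099 -0.4594  0.3732] [ 0.2485 -0.4904  0.2309]
```

Run:
```python
from h import *
np.set_printoptions(precision=4,suppress=True)
s=status.observe();R=np.array(s["tool_rot"]);print(R,s["time_s"],s["position"])
w=np.radians(-20.2);t=np.array([np.cos(w),np.sin(w)])
for sg in(1,-1):
    d=sg*t; print("turn for tool x = %d case x"%sg,np.degrees(np.arctan2(d[1],d[0])-np.arctan2(R[1,0],R[0,0])))
o=np.array([.485,.110]); print("start behind", (o+.088*t-s["position"][:2])*100)
print(R[:2,0])
```

```text
[[ 0.8921  0.4518 -0.0002]
 [ 0.4518 -0.8921  0.001 ]
 [ 0.0002 -0.001  -1.    ]] 0.15 [ 0.2485 -0.4904  0.2309]
turn for tool x = 1 case x -47.0620526061242
turn for tool x = -1 case x 132.93794739387582
start behind [31.9124 57.0061]
[0.8921 0.4518]
```

```bash
python3 -m handwheel '4 7 0 0 0 -6 0; 8 14 0 0 0 -12 0; 12 21 0 0 0 -18 0; 16 28 0 0 0 -24 0; 16 28 0 0 0 -24 0; 16 28 0 0 0 -24 0; 16 28 0 0 0 -24 0; 16 28 0 0 0 -24 0' 20
```

```text
time_s: 0.82
position: [0.4092, -0.2078, 0.2313]
tool_rot: [[0.999, 0.051, 0.0], [0.051, -0.999, 0.001], [0.0, -0.001, -1.0]]
ft_force: [0.7, -1.1, -0.2]
grip_width: 0.0004
gripper_force: 0.0
```

```bash
python3 -m handwheel '4 7 0 0 0 -6 0; 8 14 0 0 0 -12 0; 12 21 0 0 0 -18 0; 16 29 0 0 0 -23 0; 16 29 0 0 0 -23 0; 16 29 0 0 0 -23 0; 16 29 0 0 0 -23 0; 16 29 0 0 0 -23 0'
python3 - <<'E'
from h import *
s=status.observe();print(np.array(s["tool_rot"]).round(3).tolist())
save(get_image("wrist"),"w1.png"); save(get_image("scene"),"s1.png")
E
```

```text
time_s: 1.48
position: [0.5637, 0.0718, 0.2311]
tool_rot: [[0.939, -0.344, -0.0], [-0.344, -0.939, -0.0], [-0.0, 0.0, -1.0]]
ft_force: [0.4, -0.7, -0.4]
grip_width: 0.0003
gripper_force: 0.0
[[0.939, -0.344, -0.0], [-0.344, -0.939, -0.0], [-0.0, 0.0, -1.0]]
```

View pics/w1.png

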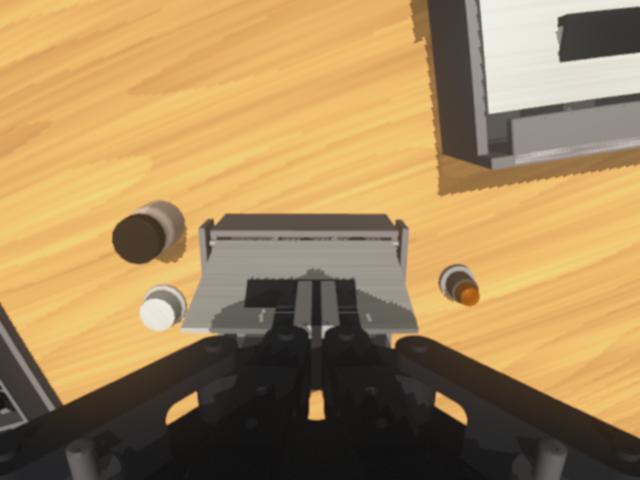

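View pics/s1.png

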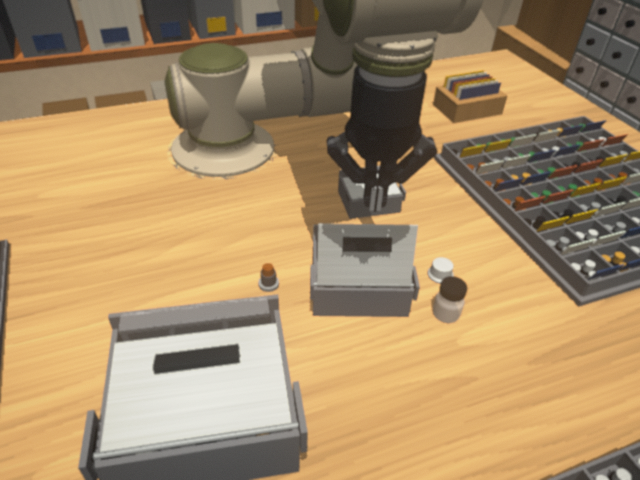

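The wrist view shows the case square to the tool, with its ears' back corners at (203,222) and (404,222), the flap's edge from (183,330) to (418,330) and the hinge line at v=240. The scene view shows the case still untouched. Next I'll refine the hinge position from this view.

Run:
```python
from h import *
np.set_printoptions(precision=4,suppress=True)
im=get_image("wrist");w=np.radians(-20.2);R=np.array([[np.cos(w),np.sin(w)],[-np.sin(w),np.cos(w)]])
o=np.array([.485,.110]);C=lambda p:np.r_[R@(p[:2]-o),p[2]]*1000
for n,u,v,z in(("earL",203,222,.075),("earR",404,222,.075),("hinge",305,240,.064),("edgeL",183,330,.159),("edgeR",418,330,.159),("backbaseL",222,214,.06),("lampflange",455,272,.0)):print(n,C(onz(im,u,v,z)))
s=status.observe();print("tcp",C(np.array(s["position"])),s["time_s"])
```

```text
earL [77.7572 79.2579 75.    ]
earR [ 78.865  -71.8555  75.    ]
hinge [60.822   2.7175 64.    ]
edgeL [ 34.0197  72.0902 159.    ]
edgeR [ 35.3212 -65.9441 159.    ]
backbaseL [80.4159 68.0055 60.    ]
lampflange [   9.3582 -142.4007    0.    ]
tcp [ 86.934   -8.6005 230.5263] 1.6333
```

```bash
python3 -m handwheel '0.4 1.0 -3 0 0 0 0; 0.4 1.0 -6 0 0 0 0; 0.4 1.0 -9 0 0 0 0; 0.4 1.0 -11.8 0 0 0 0; 0.4 1.0 -11.8 0 0 0 0; 0.4 1.0 -11.8 0 0 0 0'
```

```text
time_s: 2.13
position: [0.5667, 0.0787, 0.1131]
tool_rot: [[0.938, -0.345, -0.002], [-0.345, -0.938, 0.0], [-0.002, 0.001, -1.0]]
ft_force: [-0.5, 0.2, 0.1]
grip_width: 0.0003
gripper_force: 0.0
```

```bash
python3 -m handwheel '-0.8 0.3 0 0 0 0 0; -1.5 0.55 0 0 0 0 0; -2.0 0.74 0 0 0 0 0; -2.6 0.95 0 0 0 0 0; -3.0 1.1 -0.2 0 0 0 0; -3.4 1.25 -0.4 0 0 0 0; -3.9 1.43 -0.6 0 0 0 0; -3.9 1.43 -0.6 0 0 0 0'
```

```text
time_s: 2.8
position: [0.5271, 0.0943, 0.1069]
tool_rot: [[0.939, -0.344, -0.001], [-0.344, -0.939, 0.0], [-0.001, 0.0, -1.0]]
ft_force: [0.3, 0.4, 0.5]
grip_width: 0.0001
gripper_force: 0.0
```

```bash
python3 -m handwheel '-0.45 0.16 -0.4 0 0 0 0; -0.85 0.31 -0.9 0 0 0 0; -1.25 0.46 -1.4 0 0 0 0; -1.6 0.59 -1.9 0 0 0 0; -1.85 0.68 -2.4 0 0 0 0; -1.85 0.68 -2.4 0 0 0 0'
python3 - <<'E'
from h import *
a=get_image("scene")["color"][200:330,290:430];b=get_image("wrist")["color"]
o=np.zeros((480,800,3),np.uint8);o[:300,:323]=cv2.resize(a,(323,300));o[:353,326:796]=cv2.resize(b,(470,353))
cv2.imwrite("pics/c2.png",o[:360,:,::-1])
E
```

```text
time_s: 3.3
position: [0.5087, 0.1009, 0.0822]
tool_rot: [[0.939, -0.344, -0.002], [-0.344, -0.939, 0.0], [-0.002, 0.001, -1.0]]
ft_force: [-0.2, 0.4, -0.5]
grip_width: 0.0001
gripper_force: 0.2
```

View pics/c2.png

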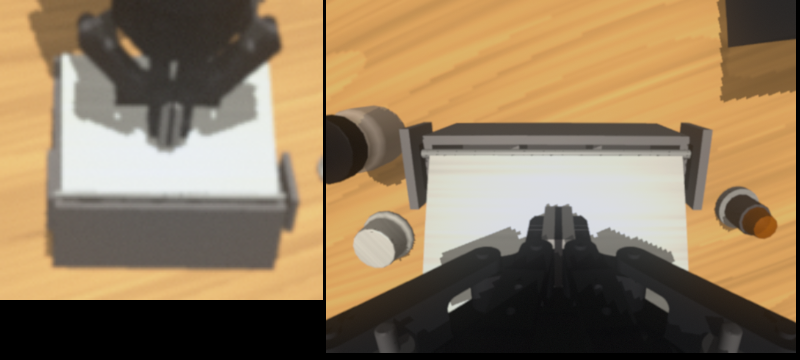

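The flap has folded to about 0.4 rad under the fingertip, which sits centred between the hinge and the catch. The jar, knob and lamp are untouched. Next I'll press it flat.

```bash
python3 -m handwheel '-0.15 0.05 -0.4 0 0 0 0; -0.25 0.09 -0.9 0 0 0 0; -0.3 0.11 -1.3 0 0 0 0; -0.3 0.11 -1.6 0 0 0 0; -0.3 0.11 -1.8 0 0 0 0; -0.3 0.11 -1.9 0 0 0 0; -0.3 0.11 -1.9 0 0 0 0'
```

```text
time_s: 3.98
position: [0.5066, 0.1018, 0.0642]
tool_rot: [[0.939, -0.344, -0.0], [-0.344, -0.939, -0.0], [-0.0, 0.0, -1.0]]
ft_force: [-0.5, -0.4, 0.5]
grip_width: -0.0003
gripper_force: 0.5
```

```bash
python3 -m handwheel '0 0 -0.1 0 0 0 0; 0 0 -0.15 0 0 0 0; 0 0 -0.2 0 0 0 0; 0 0 -0.2 0 0 0 0'
```

```text
time_s: 4.32
position: [0.5076, 0.1015, 0.0635]
tool_rot: [[0.939, -0.344, 0.003], [-0.344, -0.939, -0.001], [0.003, -0.0, -1.0]]
ft_force: [-2.5, -1.5, 11.1]
grip_width: -0.0
gripper_force: 5.7
```

```bash
python3 -m handwheel '-0.3 0.11 0 0 0 0 0; -0.6 0.22 0 0 0 0 0; -0.9 0.33 0 0 0 0 0; -1.2 0.44 0 0 0 0 0; -1.5 0.55 0 0 0 0 0; -1.9 0.70 0 0 0 0 0; -1.9 0.70 0 0 0 0 0'
```

```text
time_s: 4.9
position: [0.4894, 0.1085, 0.0636]
tool_rot: [[0.939, -0.344, 0.006], [-0.344, -0.939, -0.001], [0.006, -0.001, -1.0]]
ft_force: [1.5, -1.7, 8.5]
grip_width: 0.0002
gripper_force: 4.1
```

```bash
python3 -m handwheel '-0.3 0.11 0 0 0 0 0; -0.6 0.22 0 0 0 0 0; -0.9 0.33 0 0 0 0 0; -1.1 0.40 0 0 0 0 0; -1.3 0.48 0 0 0 0 0; -1.3 0.48 0 0 0 0 0'
python3 - <<'E'
from h import *
a=get_image("scene")["color"][200:330,290:430];b=get_image("wrist")["color"]
o=np.zeros((360,800,3),np.uint8);o[:300,:323]=cv2.resize(a,(323,300));o[:353,326:796]=cv2.resize(b,(470,353))
cv2.imwrite("pics/c3.png",o[:,:,::-1])
E
```

```text
time_s: 5.4
position: [0.4767, 0.1133, 0.0635]
tool_rot: [[0.939, -0.344, 0.006], [-0.344, -0.939, -0.001], [0.006, -0.002, -1.0]]
ft_force: [3.0, -0.2, 6.1]
grip_width: -0.0001
gripper_force: 3.3
```

View pics/c3.png

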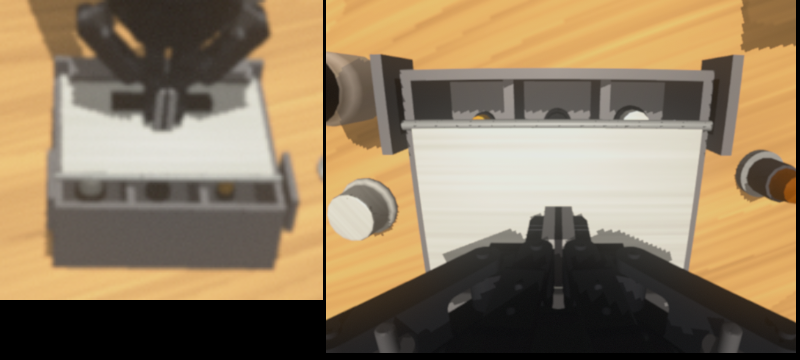

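The flap has slid forward: the hinge has left the back wall with a clear gap behind it, and the fingertip is on the catch. I'll push on to the end stop.

```bash
python3 -m handwheel '-0.2 0.07 0 0 0 0 0; -0.35 0.13 0 0 0 0 0; -0.5 0.18 0 0 0 0 0; -0.5 0.18 0 0 0 0 0'
```

```text
time_s: 5.83
position: [0.476, 0.1139, 0.0642]
tool_rot: [[0.939, -0.344, 0.016], [-0.344, -0.939, -0.002], [0.016, -0.003, -1.0]]
ft_force: [17.4, -7.9, -1.4]
grip_width: -0.0002
gripper_force: 9.4
```

```bash
python3 -m handwheel '0.25 -0.09 0.1 0 0 0 0; 0.5 -0.18 0.2 0 0 0 0; 0.5 -0.18 0.5 0 0 0 0; 0.6 -0.22 1.5 0 0 0 0; 0.6 -0.22 4 0 0 0 0; 0.6 -0.22 8 0 0 0 0; 0.6 -0.22 11 0 0 0 0; 0.6 -0.22 11 0 0 0 0'
```

```text
time_s: 6.5
position: [0.4777, 0.1134, 0.1777]
tool_rot: [[0.939, -0.344, 0.01], [-0.344, -0.939, -0.0], [0.009, -0.003, -1.0]]
ft_force: [1.5, 0.1, 1.2]
grip_width: -0.0003
gripper_force: 0.0
```

```bash
python3 -m handwheel '-2 -4 2 0 0 0 0; -4 -8 2 0 0 0 0; -6 -12 2 0 0 0 0; -8 -15 2 0 0 0 0; -8 -18 2 0 0 0 0; -8 -21 2 0 0 0 0; -8 -21 2 0 0 0 0; -8 -21 2 0 0 0 0'
python3 - <<'E'
from h import *
a=get_image("scene")["color"][200:330,290:470];b=get_image("top")["color"][110:290,170:400]
o=np.zeros((330,800,3),np.uint8);o[:284,:394]=cv2.resize(a,(394,284));o[:313,398:798]=cv2.resize(b,(400,313))
cv2.imwrite("pics/c4.png",o[:,:,::-1])
E
```

```text
time_s: 7.17
position: [0.3953, -0.0976, 0.1919]
tool_rot: [[0.938, -0.347, -0.001], [-0.347, -0.938, 0.001], [-0.001, -0.0, -1.0]]
ft_force: [-0.4, 1.0, -0.4]
grip_width: 0.0
gripper_force: 0.0
```

View pics/c4.png

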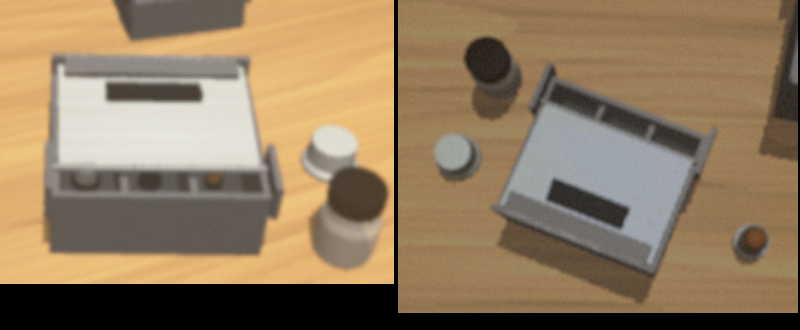

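The flap stays flat under the lip with the arm away: about 83 mm of its 100 mm shows between the hinge and the lip, which fits a tuck of about 15 mm. The jar, knob and lamp stand where they were.

```bash
python3 -c "
from rig import env
print(env.close_job())"
```

```text
the job is handed in; nothing more can be done
None
```

The middle-sized parts case is shut: the flap is pushed fully home, tucked about 15 mm under the lip, and stayed shut after release, with the knob, jar and lamp untouched; job handed in at about 7.3 s.

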